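Clamp the tube rack on the mixer

TASK

Slide the loaded tube rack along the mixer's platform, without lifting it, until its nose plate is fully home against the clamp post. Then turn the winged thumbscrew clockwise until it seats, back it off a quarter turn so the rack is not squeezed, and finish still gripping the thumbscrew at that setting. Leave the bottle, the carton and the phone where they are.

Things in the scene. Friction and masses are not known exactly. Their poses are not given: they have to be found in the camera images.
- mixer: Tube mixer, fixed, not running: white housing 150 x 300 mm, aluminium platform 130 (x) x 330 (y) mm, its top 60 mm above the table. Origin: centre of the underside, at table height; y runs along the platform to the steel clamp. Two rails along y (8 mm high, inner faces at x = +-42 mm) guide the rack with 2 mm play. The thumbscrew's axis is at x = 0, y = 100 mm.
- clamp_post (a point): Point on the face of the clamp's post that stops the rack's nose: x = 0, y = 120 mm in the mixer's frame, 64 mm above the table; axes are the mixer's. The C-shaped clamp's arm (50 mm wide in x, from y = 84 to 146 mm in the mixer's frame, top 118 mm above the table) reaches over the nose and carries the thumbscrew.
- rack_handle (a point): Centre of the handle bar of the loose rack (0.4 to 0.6 kg with eight tubes fixed in it), 179 mm above the table. The bar is 12 mm thick (x), 80 long (y), 22 high; tube caps beside it end 33 mm below this point. Axes are the rack's, on the platform parallel to the mixer's. The rack's underside is 119 mm below this point; its base (80 x 130 x 8 mm) is centred 15 mm to +y of it.
- rack_nose (a point): Middle of the end face of the rack's nose plate (46 mm wide, 8 mm thick, reaching 45 mm out of the rack's +y end), 4 mm above the rack's underside and 125 mm to +y of the handle's centre. At home it touches the post's face: y = 120 mm in the mixer's frame. At the start it is 35 to 80 mm short of that.
- screw_grip (a point): Centre of the thumbscrew's black plastic wing, 148 mm above the table on the screw's upright axis. The wing is a flat upright bar 46 mm long (along this point's x axis), 12 mm thick (y), 28 mm high, from 134 to 162 mm above the table. The axes turn with the screw. The screw turns on the spot; its rise and fall are too small to see.
- thumbscrew (a joint): Angle of the thumbscrew in rad; it grows as the screw is turned clockwise seen from above. It starts between 0.6 and 2.0; at 4.0 the screw seats against a firm stop (at 0 it is fully out, also a stop). It turns against light friction (about 0.06 N m) and stays where it is left.
- bottle: Bystander: clear bottle, 60 mm wide, 150 mm high, standing on the table beyond the mixer (+x side of it). Origin: centre of its underside.
- carton: Bystander: small cardboard box 70 x 100 x 50 mm on the table past the clamp end (+y) of the mixer. Origin: centre of its underside.
- phone: Bystander: phone 75 x 150 x 10 mm lying flat on the table on the robot's side of the mixer. Origin: centre of its underside.
Mind the look-alikes: they are no part of the job. Of the things shaped like the part that bears rack_handle, the yellow one is meant.

How it is judged:
By the outcome, as a careful person would: the job done as asked, in the order asked, and still so for the second after the job is handed in, while the arm keeps its last pose, push and grip.
It also fails if it takes over 72 s, if anything falls off the work surface, if the arm or the gripper's body presses on something with over 40 N, if the wrist force passes 120 N, or if a joint passes its speed limit or range.

ROBOT

A 6-joint arm with a two-finger parallel gripper is mounted at the origin on the work surface. World frame = base frame: x ahead of the robot, y to its left, z up, the work surface at z = 0. Lengths are in m, angles in rad, forces in N, time in s.
With the tool pointing down it reaches from about 0.225 to 0.875 m from the base axis. Payload 3.4 kg.
Tool frame: the origin (TCP) lies where the fingers leave the gripper's body, on its centre line; the fingertips stand 73 mm ahead of it and the grasp point (between the pads) lies 54 mm ahead of it (manip.grip_point_offset is the distance from the TCP to the grasp point, in m); z points along the fingers, y is the line along which they close (so a half turn about z gives the same grasp; the last joint's range is limited). The gripper opens to 85 mm and grips with 20 to 120 N. Pads are 22 mm wide; open, the fingers measure 114 mm over their backs; the gripper's body (76 mm by 85 mm) begins 54 mm behind the grasp point. The pads swing forward as they close: fully open they stand 13 mm farther back than shut.
Start: joints at [-1.445, 0.276, 1.505, -0, 1.361, -0.121], TCP at [0.14, -0.558, 0.304] pointing down, gripper open.
Joint ranges: [-2.89, 2.89], [-0.75, 2.08], [0.22, 2.7], [-1.18, 4.32], [0.11, 2.71], [-2.7, 2.7]. Speed limits (rad/s): [2.57, 2.57, 3.14, 3.14, 3.14, 3.14].

INTERFACE

Orientations are given as a unit quaternion [w, x, y, z].
In Python, from rig import sensors, cams, manip, spotter gives the robot as it stands.
- The arm moves only by the tool drive_tool, never from a script. Its argument "targets" is a list of rows, each a list of 4 numbers: the shift along the world's x, y, z in m, then the turn about the world's z in degrees. In form: [[dx, dy, dz, spin], ...]. A call has exactly 5 rows; each row shifts and turns the commanded pose from where the row before left it; what a row does not reach is not made up. A row lasts 1/8 s, in which the tool goes at most 62.5 mm and 10.7 degrees, less where a joint would pass 70% of its speed; a pose out of reach is approached as far as the arm can. A call is refused whole if a number of a shift passes 0.0625 or a number of a turn 10.7, either way. A call with a gripper value outside its range is refused whole. "jaw" is the finger opening in m, from 0 to 0.0854, set as the call begins (left out, the last holds). The fingers move at their own pace and stop on an object; "force" is the grip in N (left out, the last holds). Time passes only in rows, so rows that do not move let the fingers close, or fill a call up. It gives the time, the measured TCP pose, the force and the opening at its end, in the units of the state.
- sensors.get_state(): the state, without advancing time (a new reading comes with each control period).
- cams.get_image(name): name is "scene" or "top" or "wrist"; returns a dict with "color" (384x512x3 uint8, red, green, blue), "intrinsics" (3x3 intrinsics, pixels), "R" (3x3) and "t" (3): a world point X has camera coordinates R X + t. Camera axes: x right, y down, z forward; pixel columns grow to the right and rows downward; lengths in m; the calibration is good to about 2 mm. A picture is of the moment at which its call begins. There is no depth.
- manip.sign_off(): hands the job in, once; it reports no verdict.
Trained networks look in the newest picture that a camera, given by its name, has taken for a name from the list of things; names that differ only in an ending like _2 or _b are one class to them, and where a whole thing is asked for, a point or a joint stands for the part that bears it (a point fixed in the world has none). Each returns a list of dicts, best first, with "score" (0 to 1); they miss things now and then, are a little off and sometimes report something else, mostly with a low value. They report only what shows in the picture. A call takes as long as a camera call. They do not tell look-alikes from the thing itself.
- spotter.find_in(query, camera): "point" ([x, y, z] in m, in world coordinates, good to about 4 mm: the middle of the surface that is visible of it).
- spotter.landmark_of(query, camera): "point" ([x, y, z] in m, in world coordinates, good to about 4 mm: a listed point, or the origin of a listed thing).
The state is a dict: "clock": time; "qpos": joint angles; "qd": joint speeds; "effort": joint torques, N m; "position": TCP position; "ee_rot": TCP orientation; "contact_force": force on the tool from outside, world axes, zero at the start; "moment": the same for the moment, N m; "width": finger opening in m.
Only numpy, scipy, OpenCV 4.12 (cv2) and the standard library are available. Lean on these libraries where they do the work, as an engineer would, in place of code of your own. Each camera call takes 0.05 s, during which the arm holds its last target. There are 200 camera calls.

## Working session

There is one attempt and no reset: what is moved stays moved. The work goes in short steps, Python scripts to look and compute and a tool call to move; the robot and the scene stay as the last step left them, time stands still between calls to the robot, and variables do not carry over. Pictures are saved under pics/ and viewed, on a budget of 10 in all, crops included, one or two more only if the job needs it, and the job is handed in when it is done.

Besides the shell and the picture viewer there is one more tool, called after "Call:" by a JSON object that holds its "op" and its "data". drive_tool: Moves the arm, as the interface text tells. Its arguments: {"type":"object","properties":{"targets":{"type":"array","items":{"type":"array","items":{"type":"number"}}},"jaw":{"type":"number"},"force":{"type":"number"}},"required":["targets"]}

```bash
mkdir -p pics; ls; cat > h.py <<'E'
import numpy as np,cv2
from rig import sensors,cams,manip,spotter
def snap(n,f,crop=None,s=1):
    im=cams.get_image(n); c=im["color"][:,:,::-1]
    if crop: a,b,d,e=crop; c=c[b:e,a:d]
    cv2.imwrite("pics/"+f,cv2.resize(c,None,fx=s,fy=s,interpolation=cv2.INTER_CUBIC)); return im
def pix(im,X):
    p=im["intrinsics"]@(im["R"]@np.array(X)+im["t"]); return (p[:2]/p[2]).round(0)
E
python3 - <<'E'
from h import *
a=cams.get_image("scene");b=cams.get_image("top")
cv2.imwrite("pics/s1.png",a["color"][:,:,::-1]); cv2.imwrite("pics/t1.png",b["color"][:,:,::-1])
for n,im in (("scene",a),("top",b)):
  for q in ["mixer","clamp_post","rack_handle","rack_nose","screw_grip","bottle","carton","phone"]:
    for r in spotter.landmark_of(q,n)[:4]: print(n,q,np.round(r["point"],3),round(r["score"],2),pix(im,r["point"]), {k:v for k,v in r.items() if k not in("point","score")})
s=sensors.get_state();print(s["clock"],s["position"],s["ee_rot"],s["width"])
E
```

```text
pics
scene mixer [0.509 0.024 0.001] 0.56 [229. 222.] {}
scene clamp_post [0.469 0.142 0.063] 0.6 [267. 201.] {}
scene clamp_post [ 0.529 -0.023  0.178] 0.19 [208. 186.] {}
scene rack_handle [0.233 0.241 0.125] 0.87 [298. 140.] {}
scene rack_handle [ 0.788 -0.146  0.114] 0.81 [143. 280.] {}
scene rack_handle [ 0.528 -0.022  0.179] 0.78 [208. 185.] {}
scene rack_nose [0.487 0.097 0.061] 0.97 [252. 205.] {}
scene rack_nose [ 0.907 -0.113  0.001] 0.65 [154. 350.] {}
scene rack_nose [0.268 0.359 0.004] 0.56 [328. 174.] {}
scene rack_nose [0.469 0.138 0.061] 0.29 [266. 201.] {}
scene screw_grip [0.479 0.122 0.145] 0.71 [261. 184.] {}
scene bottle [ 0.693  0.002 -0.005] 0.95 [215. 274.] {}
scene phone [ 0.396 -0.119  0.004] 0.77 [190. 194.] {}
scene phone [0.462 0.296 0.002] 0.47 [315. 214.] {}
top mixer [ 0.508  0.026 -0.002] 0.69 [274. 205.] {}
top clamp_post [0.471 0.141 0.066] 0.68 [234. 213.] {}
top rack_handle [ 0.53  -0.024  0.177] 0.74 [300. 185.] {}
top rack_handle [0.227 0.239 0.119] 0.65 [191. 308.] {}
top rack_nose [0.266 0.362 0.005] 0.96 [155. 288.] {}
top rack_nose [0.486 0.095 0.062] 0.95 [251. 208.] {}
top rack_nose [ 0.911 -0.108  0.001] 0.64 [317.  79.] {}
top screw_grip [0.474 0.123 0.147] 0.44 [240. 208.] {}
top bottle [ 0.687  0.003 -0.001] 0.64 [282. 147.] {}
top carton [0.461 0.304 0.001] 0.88 [179. 219.] {}
top phone [ 0.397 -0.117  0.003] 0.76 [324. 243.] {}
0.9 [ 0.14046186 -0.55760984  0.30393576] [6.19722968e-05 9.92397746e-01 1.23071973e-01 1.82707241e-06] 0.08540080614039502
```

```bash
python3 -c "
import cv2,numpy as np
a=cv2.imread('pics/s1.png');b=cv2.imread('pics/t1.png')
cv2.imwrite('pics/both.png',cv2.resize(np.vstack([a,b]),(800,1200))[:1200]);print(a.shape)"
```

```text
(384, 512, 3)
```

View pics/s1.png

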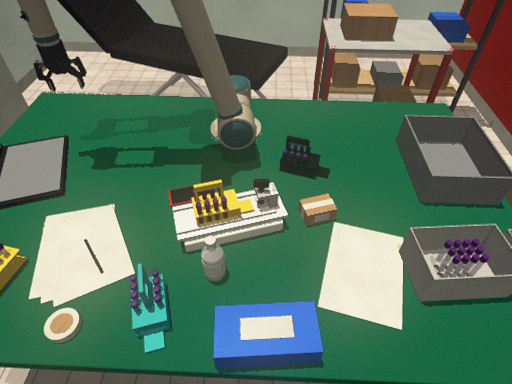

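View pics/t1.png

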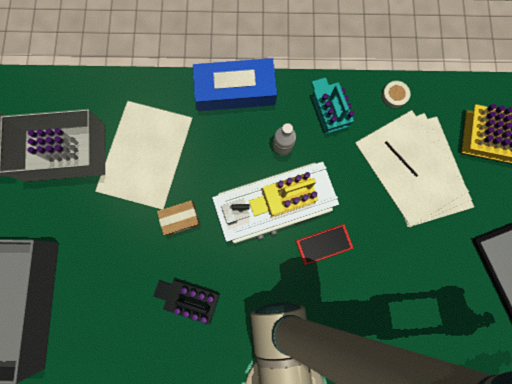

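The two pictures show these things that could be taken for the rack (scene / top pixels):
- yellow rack on the mixer: (208,185) / (300,185)
- black rack: (298,140) / (191,308)
- teal rack: (143,280) / (333,105)
- yellow tube box at the edge: (5,262) / (490,130)

I choose the yellow rack on the mixer. The thumbscrew wing is at (261,184) / (240,208). I'll check both in a close crop.

```bash
python3 - <<'E'
import cv2
b=cv2.imread('pics/t1.png')[155:250,205:345]
cv2.imwrite('pics/c1.png',cv2.resize(b,None,fx=5.7,fy=5.7,interpolation=cv2.INTER_CUBIC))
from h import *
im=cams.get_image("top")
# fold estimates
from math import *
y=radians(18.8);u=np.array([-sin(y),cos(y),0])
for X in ([.529,-.023,.179],[.4865,.096,.064],[.4765,.1225,.148]): print(pix(im,X),pix(im,np.array(X)+.04*u))
print(sensors.get_state()["qpos"])
E
```

```text
[299. 185.] [284. 190.]
[251. 208.] [237. 213.]
[240. 207.] [225. 212.]
[-1.44495278e+00  2.75889805e-01  1.50487523e+00 -5.48067072e-05
  1.36067744e+00 -1.20979083e-01]
```

View pics/c1.png

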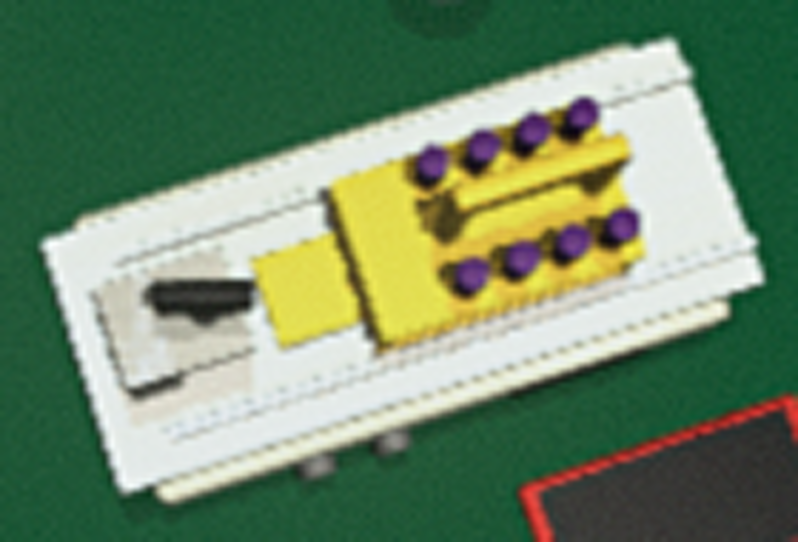

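The crop shows the yellow rack with its handle bar from (460,205) to (628,150). The black wing runs from (150,300) to (255,295), so its long axis is close to world y. The mixer's yaw is about 18.8° and the gap is about 48 mm. I'll move above the handle.

Call:
{"op": "drive_tool", "data": {"targets": [[0.026,0.036,0,6.3],[0.026,0.036,0,6.3],[0.026,0.036,0,6.3],[0.026,0.036,0,6.3],[0.026,0.036,0,6.3]]}}

```text
clock: 1.58
position: [0.2712, -0.3764, 0.3041]
ee_rot: [0.0, 0.921, 0.389, 0.0]
contact_force: [0.3, 0.1, 0.3]
width: 0.0851
```

Call:
{"op": "drive_tool", "data": {"targets": [[0.026,0.036,0,6.3],[0.026,0.036,0,6.3],[0.026,0.036,0,6.3],[0.026,0.036,0,6.3],[0.026,0.036,0,6.3]]}}

```text
clock: 2.2
position: [0.4012, -0.1964, 0.3042]
ee_rot: [0.0, 0.781, 0.625, 0.0]
contact_force: [-0.4, -0.5, 0.0]
width: 0.0854
```

Call:
{"op": "drive_tool", "data": {"targets": [[0.026,0.036,0,6.3],[0.026,0.035,0,6.3],[0.026,0.035,0,6.3],[0.026,0.034,0,6.3],[0.025,0.034,0,6.5]], "jaw": 0.05, "force": 30}}

```text
clock: 2.82
position: [0.5303, -0.0223, 0.304]
ee_rot: [0.0, 0.58, 0.814, 0.0]
contact_force: [0.2, -1.4, -0.9]
width: 0.05
```

```bash
cat >> h.py <<'E'
def pose():
    from scipy.spatial.transform import Rotation as R
    s=sensors.get_state(); w,x,y,z=s["ee_rot"]; M=R.from_quat([x,y,z,w]).as_matrix()
    return s["clock"],s["position"].round(4) if hasattr(s["position"],"round") else s["position"],"tool-y deg",np.degrees(np.arctan2(M[1,1],M[0,1])).round(2),"q6",round(s["qpos"][5],3),"F",np.round(s["contact_force"],2),"M",np.round(s["moment"],3),"w",round(s["width"],4)
E
python3 - <<'E'
from h import *
print(*pose())
im=snap("wrist","w1.png",None,1.5)
for q in ["rack_handle","rack_nose","screw_grip","clamp_post","mixer"]:
  for r in spotter.landmark_of(q,"wrist")[:3]: print(q,np.round(r["point"],4),round(r["score"],2),pix(im,r["point"])*1.5)
E
```

```text
2.825 [ 0.5303 -0.0223  0.304 ] tool-y deg 19.07 q6 -0.506 F [ 0.19 -1.44 -0.9 ] M [-0.016 -0.016 -0.003] w 0.05
rack_handle [ 0.5283 -0.0221  0.1826] 0.95 [387.  322.5]
rack_nose [0.4909 0.0953 0.0665] 0.97 [391.5  82.5]
rack_nose [ 0.9077 -0.1151  0.0026] 0.77 [700.5 444. ]
```

View pics/w1.png

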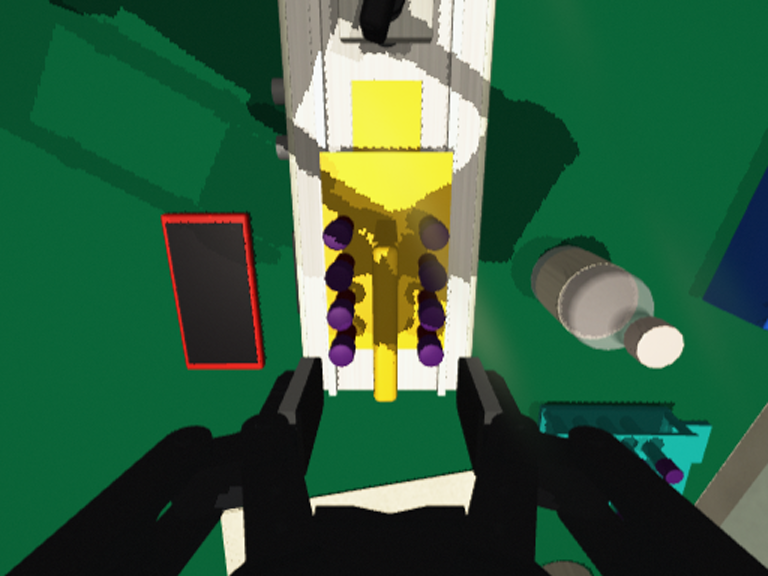

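The wrist view shows the handle bar at column 385 between the fingers (centre about 391), parallel to the tool. The nose end is at (390,82). The alignment is good, so I'll descend and grip.

Call:
{"op": "drive_tool", "data": {"targets": [[-0.001,0,-0.02,0],[0,0,-0.02,0],[0,0,-0.018,0],[0,0,-0.01,0],[0,0,0,0]]}}

```text
clock: 3.75
position: [0.5279, -0.0242, 0.2356]
ee_rot: [-0.0, 0.582, 0.813, -0.0]
contact_force: [0.6, -0.3, 0.4]
width: 0.0499
```

Call:
{"op": "drive_tool", "data": {"targets": [[0,0,0,0],[0,0,0,0],[0,0,0,0],[0,0,0,0],[0,0,0,0]], "jaw": 0.0, "force": 25}}

```text
clock: 4.38
position: [0.5285, -0.0238, 0.2366]
ee_rot: [0.0, 0.582, 0.813, -0.0]
contact_force: [-2.0, -1.0, 5.1]
width: 0.0114
```

```bash
python3 - <<'E'
from h import *
print(*pose())
for n in("top","scene","wrist"):
  cams.get_image(n)
  for q in ["mixer","clamp_post","rack_nose","screw_grip"]:
    for r in spotter.landmark_of(q,n)[:2]: print(n,q,np.round(r["point"],4),round(r["score"],2))
E
```

```text
4.375 [ 0.5285 -0.0238  0.2366] tool-y deg 18.86 q6 -0.505 F [-2.   -1.03  5.11] M [-0.169  0.313  0.044] w 0.0114
top mixer [0.5027 0.03   0.0014] 0.92
top clamp_post [0.4721 0.1391 0.0679] 0.56
top rack_nose [0.4854 0.0957 0.0618] 0.84
top rack_nose [0.2661 0.3619 0.0076] 0.7
top screw_grip [0.4722 0.1243 0.1445] 0.46
scene mixer [ 0.507   0.0248 -0.0019] 0.6
scene clamp_post [0.4697 0.1365 0.063 ] 0.69
scene rack_nose [0.4868 0.0947 0.0626] 0.95
scene rack_nose [0.2645 0.3598 0.0049] 0.81
scene screw_grip [0.4779 0.1238 0.1487] 0.63
wrist rack_nose [ 0.9072 -0.1105  0.0042] 0.96
wrist rack_nose [0.4913 0.0971 0.0637] 0.88
```

Call:
{"op": "drive_tool", "data": {"targets": [[-0.0013,0.0038,0,0],[-0.0019,0.0057,0,0],[-0.0019,0.0057,0,0],[-0.0019,0.0057,0,0],[-0.0013,0.0038,0,0]]}}

```text
clock: 5.75
position: [0.5217, -0.0001, 0.2367]
ee_rot: [0.003, 0.582, 0.813, -0.0]
contact_force: [2.0, -6.1, 1.8]
width: 0.0114
```

Call:
{"op": "drive_tool", "data": {"targets": [[-0.001,0.0028,0,0],[-0.001,0.0028,0,0],[-0.001,0.0028,0,0],[-0.0007,0.0019,0,0],[0,0,0,0]]}}

```text
clock: 6.38
position: [0.518, 0.0104, 0.2366]
ee_rot: [0.002, 0.582, 0.813, 0.0]
contact_force: [1.8, -4.7, 3.6]
width: 0.0116
```

```bash
python3 - <<'E'
from h import *
print(*pose())
for n in("top","scene"):
  cams.get_image(n)
  for q in ["rack_nose","clamp_post","rack_handle"]:
    for r in spotter.landmark_of(q,n)[:3]: print(n,q,np.round(r["point"],4),round(r["score"],2))
E
```

```text
6.375 [0.518  0.0104 0.2366] tool-y deg 18.86 q6 -0.441 F [ 1.75 -4.69  3.58] M [-0.624 -0.248  0.052] w 0.0116
top rack_nose [0.2634 0.3626 0.0055] 0.93
top rack_nose [0.4757 0.1291 0.0603] 0.79
top rack_nose [ 0.9071 -0.1082  0.0032] 0.77
top clamp_post [0.4735 0.1414 0.0651] 0.82
top rack_handle [0.5202 0.0122 0.1784] 0.9
top rack_handle [0.2314 0.2392 0.1223] 0.74
top rack_handle [ 0.7919 -0.1539  0.1193] 0.61
scene rack_nose [0.2681 0.3576 0.0017] 0.9
scene rack_nose [ 9.074e-01 -1.125e-01  1.000e-04] 0.87
scene rack_nose [0.4776 0.1287 0.0631] 0.8
scene clamp_post [0.4696 0.1396 0.0606] 0.59
scene rack_handle [0.5178 0.0121 0.1776] 0.84
scene rack_handle [0.2313 0.2411 0.1205] 0.64
scene rack_handle [ 0.7887 -0.1482  0.1133] 0.63
```

Call:
{"op": "drive_tool", "data": {"targets": [[-0.0006,0.0019,0,0],[-0.0006,0.0019,0,0],[-0.0006,0.0019,0,0],[0,0,0,0],[0,0,0,0]]}}

```text
clock: 7.4
position: [0.5161, 0.016, 0.2366]
ee_rot: [0.002, 0.582, 0.813, 0.0]
contact_force: [1.8, -4.1, 3.6]
width: 0.0115
```

Call:
{"op": "drive_tool", "data": {"targets": [[-0.0004,0.0013,0,0],[-0.0004,0.0013,0,0],[-0.0004,0.0013,0,0],[0,0,0,0],[0,0,0,0]]}}

```text
clock: 8.02
position: [0.5148, 0.0199, 0.2366]
ee_rot: [0.002, 0.582, 0.813, 0.0]
contact_force: [2.2, -4.5, 3.1]
width: 0.0112
```

Not at the post yet; the drag is steady at about 5 N.

Call:
{"op": "drive_tool", "data": {"targets": [[-0.0004,0.0013,0,0],[-0.0004,0.0013,0,0],[0,0,0,0],[0,0,0,0],[0,0,0,0]]}}

```text
clock: 8.65
position: [0.5141, 0.0224, 0.2366]
ee_rot: [0.002, 0.582, 0.813, 0.0]
contact_force: [1.7, -5.8, 3.2]
width: 0.0116
```

Call:
{"op": "drive_tool", "data": {"targets": [[-0.0004,0.0013,0,0],[-0.0004,0.0013,0,0],[0,0,0,0],[0,0,0,0],[0,0,0,0]]}}

```text
clock: 9.28
position: [0.5138, 0.0237, 0.2371]
ee_rot: [0.004, 0.581, 0.814, -0.001]
contact_force: [2.4, -9.0, 4.4]
width: 0.0114
```

Call:
{"op": "drive_tool", "data": {"targets": [[-0.0004,0.0013,0,0],[-0.0004,0.0013,0,0],[0,0,0,0],[0,0,0,0],[0,0,0,0]]}}

```text
clock: 9.9
position: [0.5137, 0.0248, 0.2379]
ee_rot: [0.006, 0.581, 0.814, -0.002]
contact_force: [2.3, -12.3, 7.7]
width: 0.0113
```

```bash
python3 - <<'E'
from h import *
print(*pose())
snap("wrist","w2.png",None,1.5)
for n in("top","scene"):
  cams.get_image(n)
  for q in ["rack_nose","clamp_post","rack_handle"]:
    for r in spotter.landmark_of(q,n)[:3]:
      if .4<r["point"][0]<.6: print(n,q,np.round(r["point"],4),round(r["score"],2))
E
```

```text
9.9 [0.5137 0.0248 0.2379] tool-y deg 18.94 q6 -0.409 F [  2.34 -12.32   7.72] M [-2.096 -0.212  0.071] w 0.0113
top rack_nose [0.4724 0.1418 0.0637] 0.84
top clamp_post [0.4708 0.1382 0.0692] 0.97
top rack_handle [0.5154 0.0237 0.1774] 0.8
scene rack_nose [0.4724 0.1433 0.0614] 0.75
scene clamp_post [0.4687 0.1377 0.0586] 0.71
scene rack_handle [0.5112 0.0272 0.1785] 0.88
```

View pics/w2.png

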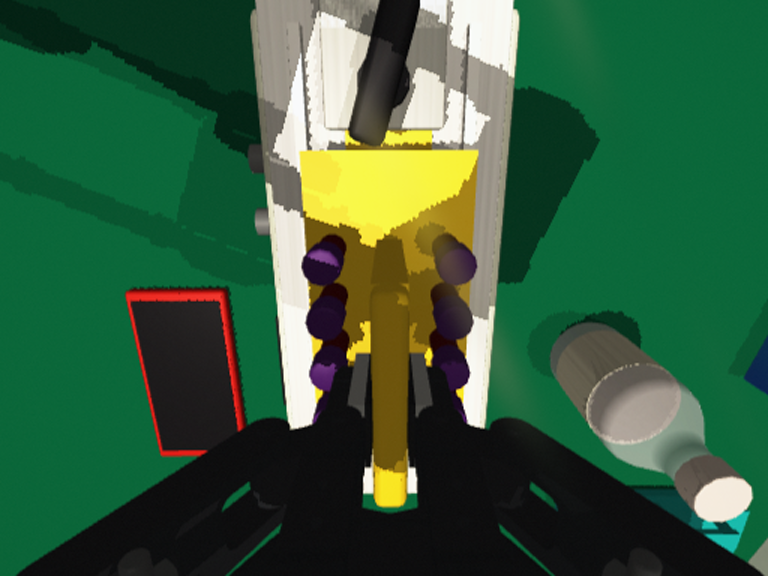

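The wrist picture shows the rack's front edge at row 150, just short of the clamp arm's edge at row 130, with the nose under the arm. The slide totalled 51 mm. The force is rising and the tool tilts slightly, so the nose is on the post. I'll press down a little to keep the rack flat, then ease the push.

Call:
{"op": "drive_tool", "data": {"targets": [[0,0,-0.0015,0],[0,0,-0.0015,0],[0,0,0,0],[0,0,0,0],[0,0,0,0]]}}

```text
clock: 10.98
position: [0.514, 0.0238, 0.2366]
ee_rot: [0.007, 0.581, 0.814, -0.002]
contact_force: [0.5, -16.0, 15.6]
width: 0.0117
```

Call:
{"op": "drive_tool", "data": {"targets": [[0.0004,-0.0013,0,0],[0.0003,-0.001,0,0],[0,0,0,0],[0,0,0,0],[0,0,0,0]]}}

```text
clock: 11.6
position: [0.514, 0.0235, 0.2366]
ee_rot: [0.005, 0.581, 0.814, -0.001]
contact_force: [-1.7, -9.9, 18.3]
width: 0.0116
```

Call:
{"op": "drive_tool", "data": {"targets": [[0.0003,-0.001,0,0],[0,0,0.001,0],[0,0,0,0],[0,0,0,0],[0,0,0,0]]}}

```text
clock: 12.22
position: [0.514, 0.0233, 0.2366]
ee_rot: [0.004, 0.581, 0.814, -0.0]
contact_force: [-0.1, -7.5, 13.1]
width: 0.0114
```

Call:
{"op": "drive_tool", "data": {"targets": [[0,0,0,0],[0,0,0,0],[0,0,0,0],[0,0,0,0],[0,0,0,0]], "jaw": 0.04}}

```text
clock: 12.85
position: [0.512, 0.0256, 0.2337]
ee_rot: [-0.0, 0.582, 0.813, -0.0]
contact_force: [0.5, 0.1, 0.2]
width: 0.0401
```

```bash
python3 - <<'E'
from h import *
print(*pose())
a=snap("scene","s3.png",(150,150,310,270),5)
for n in("top","scene","wrist"):
  im=cams.get_image(n)
  for q in ["rack_nose","clamp_post","rack_handle","screw_grip"]:
    for r in spotter.landmark_of(q,n)[:3]:
      if .4<r["point"][0]<.6: print(n,q,np.round(r["point"],4),round(r["score"],2))
E
```

```text
12.85 [0.512  0.0256 0.2337] tool-y deg 18.85 q6 -0.415 F [0.47 0.07 0.23] M [-0.041 -0.011 -0.043] w 0.0401
top rack_nose [0.4699 0.1424 0.0606] 0.94
top rack_handle [0.5163 0.0231 0.1803] 0.68
top screw_grip [0.4734 0.1241 0.1477] 0.6
top screw_grip [0.471  0.14   0.0665] 0.49
scene rack_nose [0.4731 0.1399 0.0613] 0.93
scene clamp_post [0.4679 0.1383 0.061 ] 0.84
scene rack_handle [0.5111 0.0263 0.1777] 0.86
scene screw_grip [0.4769 0.1222 0.1498] 0.71
wrist rack_handle [0.514  0.0249 0.1819] 0.95
wrist screw_grip [0.4798 0.1243 0.1507] 0.94
```

View pics/s3.png

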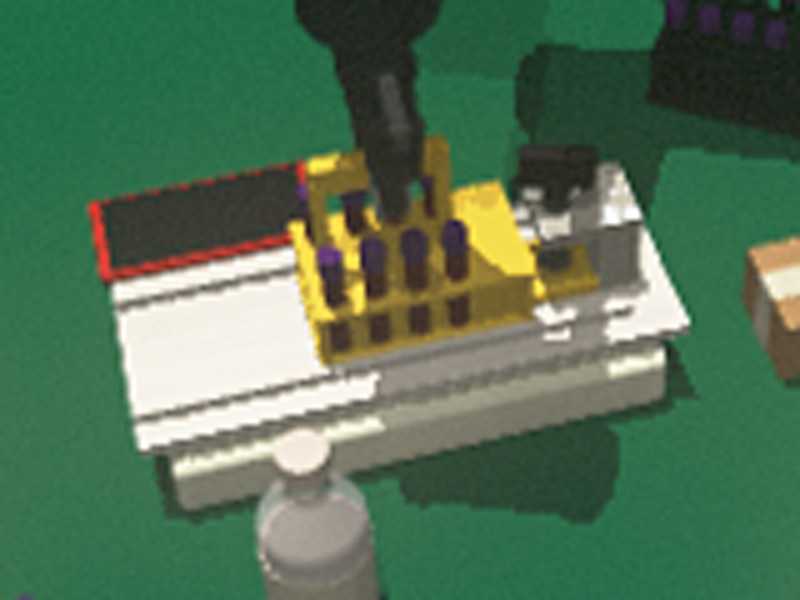

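The crop shows the rack flat between the rails and the nose tip at (597,270) meeting the post face at (600,260). The carton, bottle and phone are untouched. Next I'll move above the screw.

Call:
{"op": "drive_tool", "data": {"targets": [[0,0,0.015,0],[0,0,0.03,0],[-0.012,0.033,0.025,-5],[-0.012,0.033,0,-5],[-0.01,0.032,0,-6]], "jaw": 0.04}}

```text
clock: 14.28
position: [0.478, 0.1244, 0.3056]
ee_rot: [0.001, 0.691, 0.723, 0.001]
contact_force: [0.1, -0.2, 0.4]
width: 0.0399
```

Call:
{"op": "drive_tool", "data": {"targets": [[0,0,0,0],[0,0,0,0],[0,0,0,0],[0,0,0,0],[0,0,0,0]]}}

```text
clock: 14.9
position: [0.4783, 0.123, 0.3038]
ee_rot: [-0.0, 0.69, 0.724, -0.0]
contact_force: [0.1, -0.0, 0.3]
width: 0.0399
```

```bash
python3 - <<'E'
from h import *
print(*pose())
im=snap("wrist","w3.png",None,1.5)
for q in ["screw_grip","rack_handle"]:
    for r in spotter.landmark_of(q,"wrist")[:3]:
      print(q,np.round(r["point"],4),round(r["score"],2),pix(im,r["point"])*1.5)
p=sensors.get_state()["position"]
for z in (.134,.162):
  print([list(pix(im,[.478+a*np.cos(np.pi/2+.05),.1235+a*np.sin(np.pi/2+.05),z])*1.5) for a in(-.023,.023)], pix(im,[p[0],p[1],z])*1.5)
E
```

```text
14.9 [0.4783 0.123  0.3038] tool-y deg 2.8 q6 0.062 F [ 0.13 -0.02  0.32] M [ 0.024  0.01  -0.001] w 0.0399
screw_grip [0.5164 0.0217 0.1786] 0.75 [447.  487.5]
screw_grip [0.4812 0.1244 0.1493] 0.69 [396.  298.5]
rack_handle [0.5162 0.0215 0.1808] 0.91 [448.5 490.5]
[[np.float64(390.0), np.float64(327.0)], [np.float64(390.0), np.float64(253.5)]] [390.  292.5]
[[np.float64(390.0), np.float64(346.5)], [np.float64(390.0), np.float64(267.0)]] [390. 309.]
```

View pics/w3.png

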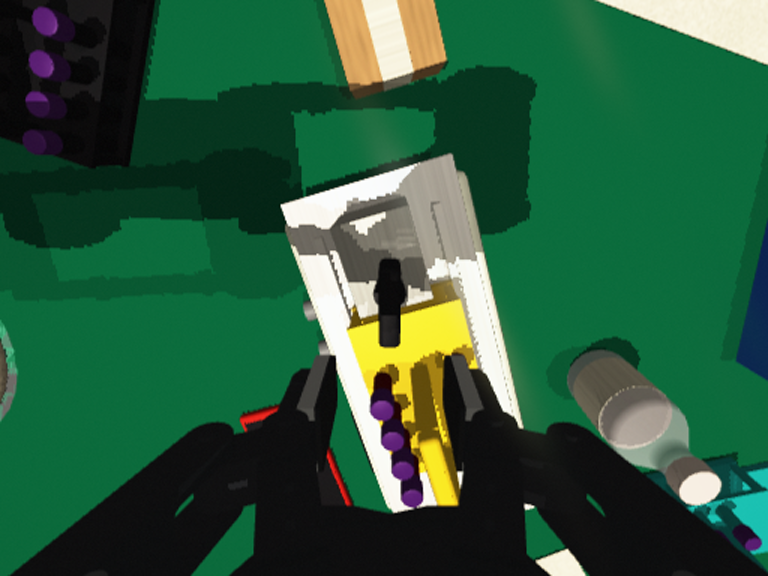

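The wing appears at column 390, rows 260–346. It lies parallel to the tool and matches my projection. I'll descend and grip.

Call:
{"op": "drive_tool", "data": {"targets": [[0,0,-0.03,0],[0,0,-0.03,0],[0,0,-0.025,0],[0,0,-0.015,0],[0,0,0,0]]}}

```text
clock: 15.68
position: [0.4777, 0.1234, 0.2032]
ee_rot: [-0.001, 0.689, 0.724, -0.001]
contact_force: [-0.7, 0.2, -0.2]
width: 0.0404
```

Call:
{"op": "drive_tool", "data": {"targets": [[0,0,0,0],[0,0,0,0],[0,0,0,0],[0,0,0,0],[0,0,0,0]], "jaw": 0.0, "force": 40}}

```text
clock: 16.3
position: [0.478, 0.1236, 0.205]
ee_rot: [0.0, 0.689, 0.724, 0.0]
contact_force: [-2.9, 0.4, 5.8]
width: 0.0162
```

```bash
python3 - <<'E'
from h import *
print(*pose()); print(sensors.get_state()["qpos"])
E
```

```text
16.3 [0.478  0.1236 0.205 ] tool-y deg 2.85 q6 0.062 F [-2.92  0.36  5.78] M [-0.091  0.606  0.018] w 0.0162
[1.11900545e-01 2.34165100e-01 1.82939407e+00 2.80068831e-05
 1.07716141e+00 6.22236804e-02]
```

Call:
{"op": "drive_tool", "data": {"targets": [[0,0,0,0],[0,0,0,0],[0,0,0,-2],[0,0,0,-4],[0,0,0,-4]]}}

```text
clock: 16.92
position: [0.4781, 0.1235, 0.205]
ee_rot: [0.0, 0.751, 0.661, 0.0]
contact_force: [-2.2, -0.3, 5.9]
width: 0.0163
```

```bash
python3 - <<'E'
from h import *
print(*pose())
im=snap("wrist","w4.png",None,1.5)
E
```

```text
16.925 [0.4781 0.1235 0.205 ] tool-y deg -7.27 q6 0.239 F [-2.16 -0.28  5.89] M [-0.028  0.432  0.041] w 0.0163
```

View pics/w4.png

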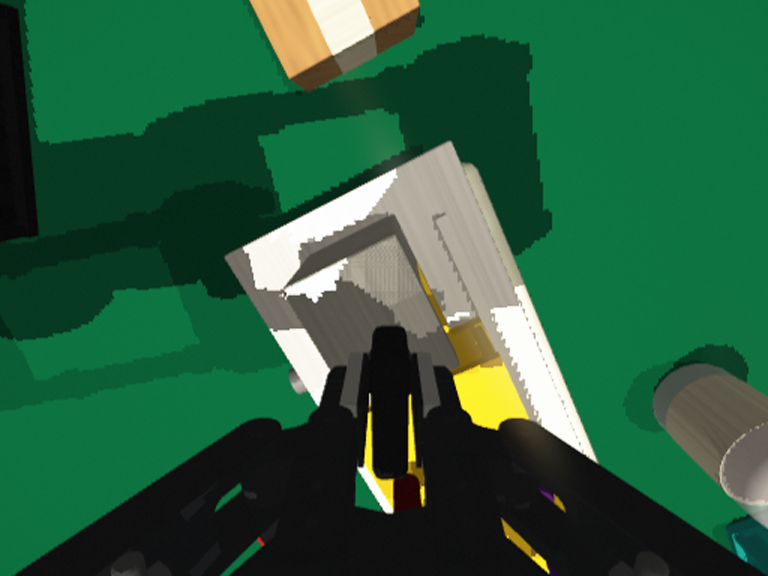

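The wing turned with the gripper and is parallel to it. The opening of 16 mm instead of 12 suggests the fingertips are on the hub below the wing. I'll regrip a little higher, on the flats.

Call:
{"op": "drive_tool", "data": {"targets": [[0,0,0,0],[0,0,0,0],[0,0,0.005,0],[0,0,0.004,0],[0,0,0,0]], "jaw": 0.03}}

```text
clock: 17.6
position: [0.4784, 0.1235, 0.2134]
ee_rot: [0.0, 0.75, 0.662, 0.001]
contact_force: [0.3, -0.7, -0.2]
width: 0.0299
```

Call:
{"op": "drive_tool", "data": {"targets": [[0,0,0,0],[0,0,0,0],[0,0,0,0],[0,0,0,0],[0,0,0,0]], "jaw": 0.0}}

```text
clock: 18.23
position: [0.4781, 0.1235, 0.2131]
ee_rot: [0.0, 0.75, 0.662, 0.0]
contact_force: [-0.1, -0.3, 3.4]
width: 0.011
```

Call:
{"op": "drive_tool", "data": {"targets": [[0,0,0,-5],[0,0,0,-5],[0,0,0,-5],[0,0,0,-5],[0,0,0,-5]]}}

```text
clock: 18.85
position: [0.4784, 0.1234, 0.2131]
ee_rot: [0.0, 0.876, 0.483, 0.0]
contact_force: [1.2, -0.1, 2.4]
width: 0.0113
```

```bash
python3 - <<'E'
from h import *
print(*pose())
E
```

```text
18.85 [0.4784 0.1234 0.2131] tool-y deg -32.3 q6 0.676 F [ 1.18 -0.07  2.44] M [-0.099 -0.031  0.077] w 0.0113
```

The opening is 11 mm now, so the pads are on the flats, and the turning moment is about 0.08 N m (thread friction). I'll continue clockwise.

Call:
{"op": "drive_tool", "data": {"targets": [[0,0,0,-7],[0,0,0,-7],[0,0,0,-7],[0,0,0,-7],[0,0,0,-7]]}}

```text
clock: 19.48
position: [0.4788, 0.123, 0.2131]
ee_rot: [0.001, 0.981, 0.196, 0.001]
contact_force: [1.3, -2.2, 2.4]
width: 0.0111
```

Call:
{"op": "drive_tool", "data": {"targets": [[0,0,0,-7],[0,0,0,-7],[0,0,0,-7],[0,0,0,-5],[0,0,0,-4]]}}

```text
clock: 20.1
position: [0.4788, 0.1226, 0.2131]
ee_rot: [0.001, 0.998, -0.063, 0.001]
contact_force: [0.6, -3.1, 1.6]
width: 0.0108
```

```bash
python3 - <<'E'
from h import *
print(*pose())
E
```

```text
20.1 [0.4788 0.1226 0.2131] tool-y deg -97.25 q6 1.81 F [ 0.56 -3.06  1.61] M [-0.484 -0.174  0.094] w 0.0108
```

Call:
{"op": "drive_tool", "data": {"targets": [[0,0,0,-3],[0,0,0,-3],[0,0,0,-3],[0,0,0,-3],[0,0,0,-3]]}}

```text
clock: 20.72
position: [0.4788, 0.1224, 0.2131]
ee_rot: [0.001, 0.981, -0.193, 0.001]
contact_force: [1.3, -4.2, 3.0]
width: 0.0115
```

```bash
python3 - <<'E'
from h import *
print(*pose())
E
```

```text
20.725 [0.4788 0.1224 0.2131] tool-y deg -112.2 q6 2.071 F [ 1.3  -4.23  2.98] M [-0.597 -0.216  0.034] w 0.0115
```

Call:
{"op": "drive_tool", "data": {"targets": [[0,0,0,-2],[0,0,0,-2],[0,0,0,-2],[0,0,0,-2],[0,0,0,0]]}}

```text
clock: 21.35
position: [0.4787, 0.1224, 0.2131]
ee_rot: [0.001, 0.966, -0.26, 0.001]
contact_force: [1.9, -5.2, 2.1]
width: 0.0112
```

```bash
python3 - <<'E'
from h import *
print(*pose())
E
```

```text
21.35 [0.4787 0.1224 0.2131] tool-y deg -120.14 q6 2.209 F [ 1.86 -5.23  2.14] M [-0.904 -0.289  0.072] w 0.0112
```

Call:
{"op": "drive_tool", "data": {"targets": [[0,0,0,-2],[0,0,0,-2],[0,0,0,-1],[0,0,0,0],[0,0,0,0]]}}

```text
clock: 21.98
position: [0.4787, 0.1224, 0.2131]
ee_rot: [0.002, 0.954, -0.299, 0.001]
contact_force: [1.1, -4.9, 2.4]
width: 0.0111
```

```bash
python3 - <<'E'
from h import *
print(*pose())
E
```

```text
21.975 [0.4787 0.1224 0.2131] tool-y deg -124.81 q6 2.292 F [ 1.14 -4.89  2.36] M [-0.76  -0.205  1.743] w 0.0111
```

Call:
{"op": "drive_tool", "data": {"targets": [[0,0,0,-2],[0,0,0,-2],[0,0,0,-1],[0,0,0,0],[0,0,0,0]]}}

```text
clock: 22.6
position: [0.4787, 0.1225, 0.2133]
ee_rot: [0.002, 0.941, -0.339, 0.002]
contact_force: [1.4, -4.5, 4.2]
width: 0.0112
```

```bash
python3 - <<'E'
from h import *
print(*pose())
E
```

```text
22.6 [0.4787 0.1225 0.2133] tool-y deg -129.57 q6 2.376 F [ 1.39 -4.52  4.22] M [-0.804 -0.202  3.221] w 0.0112
```

The moment about z rises from 0.07 to 1.7 to 3.2 N m, so the stop is reached and the screw is seated. Contact begins at a tool angle of about -120°. I'll unload back to that angle and check, then back off 90°.

Call:
{"op": "drive_tool", "data": {"targets": [[0,0,0,2],[0,0,0,3],[0,0,0,3],[0,0,0,1],[0,0,0,0]]}}

```text
clock: 23.22
position: [0.4787, 0.1224, 0.2131]
ee_rot: [0.001, 0.963, -0.268, 0.001]
contact_force: [2.5, -6.3, 3.1]
width: 0.011
```

```bash
python3 - <<'E'
from h import *
print(*pose())
E
```

```text
23.225 [0.4787 0.1224 0.2131] tool-y deg -121.09 q6 2.226 F [ 2.52 -6.3   3.08] M [-0.96  -0.242  0.623] w 0.011
```

Call:
{"op": "drive_tool", "data": {"targets": [[0,0,0,6],[0,0,0,7],[0,0,0,7],[0,0,0,7],[0,0,0,7]]}}

```text
clock: 23.85
position: [0.4788, 0.1228, 0.2131]
ee_rot: [0.001, 1.0, 0.026, 0.001]
contact_force: [2.0, -4.6, 2.4]
width: 0.0111
```

Call:
{"op": "drive_tool", "data": {"targets": [[0,0,0,7],[0,0,0,7],[0,0,0,7],[0,0,0,7],[0,0,0,6]]}}

```text
clock: 24.48
position: [0.4787, 0.1232, 0.2131]
ee_rot: [0.0, 0.949, 0.317, 0.001]
contact_force: [1.4, -3.3, 1.8]
width: 0.0112
```

Call:
{"op": "drive_tool", "data": {"targets": [[0,0,0,6],[0,0,0,6],[0,0,0,6],[0,0,0,4],[0,0,0,1]]}}

```text
clock: 25.1
position: [0.4784, 0.1234, 0.2131]
ee_rot: [0.0, 0.867, 0.498, 0.0]
contact_force: [1.1, -3.0, 2.2]
width: 0.0111
```

```bash
python3 - <<'E'
from h import *
print(*pose())
snap("wrist","w5.png",None,1.5)
for n in("top","scene"):
  cams.get_image(n)
  for q in ["rack_nose","clamp_post","rack_handle","bottle","carton","phone"]:
    for r in spotter.landmark_of(q,n)[:3]:
      if .39<r["point"][0]<.75: print(n,q,np.round(r["point"],4),round(r["score"],2))
E
```

```text
25.1 [0.4784 0.1234 0.2131] tool-y deg -30.23 q6 0.639 F [ 1.12 -3.04  2.19] M [-0.537 -0.245 -0.027] w 0.0111
top clamp_post [0.4718 0.1398 0.0623] 0.57
top rack_handle [0.5124 0.0241 0.181 ] 0.6
top bottle [0.6897 0.0058 0.0008] 0.58
top carton [0.4638 0.3024 0.0012] 0.88
top phone [ 3.971e-01 -1.154e-01  1.000e-04] 0.66
top phone [ 0.5063  0.028  -0.0021] 0.54
scene rack_nose [0.4745 0.1396 0.0632] 0.83
scene clamp_post [0.4701 0.1386 0.0622] 0.67
scene rack_handle [0.512  0.0268 0.1784] 0.69
scene bottle [ 0.6872  0.0024 -0.0015] 0.73
scene carton [ 4.617e-01  2.959e-01 -2.000e-04] 0.96
scene phone [ 3.981e-01 -1.176e-01 -2.000e-04] 0.8
```

View pics/w5.png

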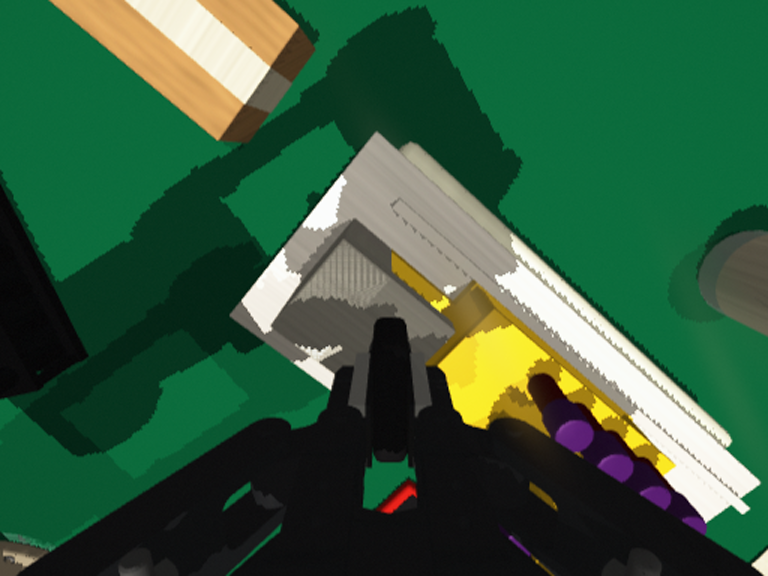

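The wing is still parallel between the pads at -30.2°, 90° back from contact. I'll let it settle and take a last look at the nose.

Call:
{"op": "drive_tool", "data": {"targets": [[0,0,0,0],[0,0,0,0],[0,0,0,0],[0,0,0,0],[0,0,0,0]]}}

```text
clock: 26.48
position: [0.4784, 0.1234, 0.213]
ee_rot: [0.0, 0.867, 0.499, 0.0]
contact_force: [3.1, -3.7, 3.6]
width: 0.0114
```

```bash
python3 - <<'E'
from h import *
print(*pose())
snap("scene","s5.png",(220,165,310,232),8.8)
E
```

```text
26.475 [0.4784 0.1234 0.213 ] tool-y deg -30.16 q6 0.638 F [ 3.13 -3.69  3.6 ] M [-0.668 -0.566 -0.047] w 0.0114
```

View pics/s5.png

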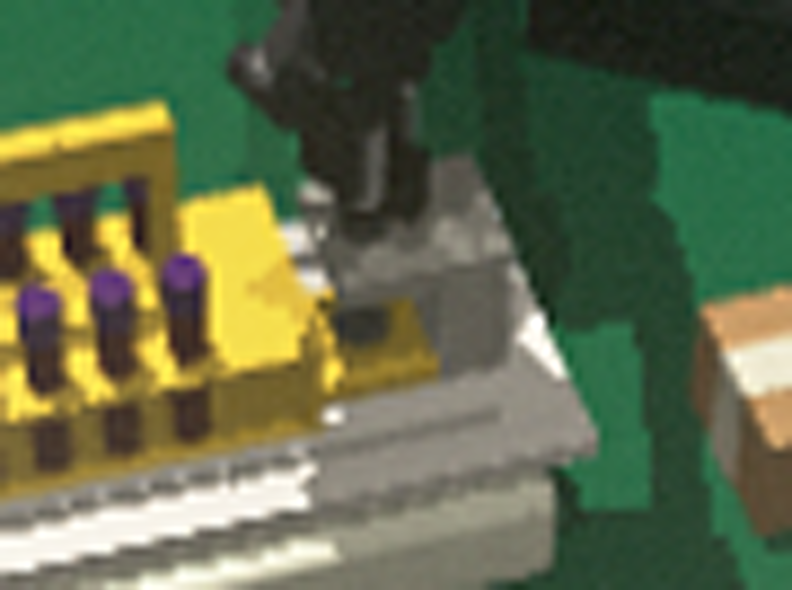

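The crop shows the nose meeting the post face with no gap, at about (438,370), and the gripper holding the wing. I'm handing in.

```bash
python3 -c "
from rig import manip
print(manip.sign_off())"
```

```text
the job is handed in; nothing more can be done
None
```

The job is handed in at about 26.5 s on the robot's clock, with no verdict reported. The rack is home, and the gripper still holds the thumbscrew a quarter turn back from its seat.

- **Rack:** I slid the yellow rack about 50 mm by its handle. It stopped moving forward while the push rose to about 16 N, and the last close crop shows no gap between nose and post. The final position estimates agree to about 4 mm, which is as fine as they measure.
- **Tilt at the post:** The tool tilted up to about 0.8° and rose about 1 mm as the nose met the post. The rack's rear may have lifted very slightly before I pressed it flat; it was flat in the next picture.
- **Thumbscrew:** The first grip was on the hub, so I regripped higher on the flats. After turning 123° clockwise in all, the torque rose from 0.07 to 3.2 N m, which showed the screw seated. I pressed about 10° of command past first contact before unloading.
- **Back-off:** The gripper now sits 90° back from the contact angle (tool angle -120° to -30.2°), with the wing parallel between the pads. The exact seat angle is uncertain by about 1°. A small side force of about 5 N remains on the grip.
- **Bystanders:** The final estimates for the bottle, carton and phone match their starting positions, within the network's few-millimetre scatter.

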